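Clear the ring clamp off the eyepiece case and latch the lid

TASK

The eyepiece case was left open with a wooden ring clamp lying across its mouth. Pick the ring clamp up and lay it gently, without dropping it, flat in the wooden tool tray; then swing the case's lid down and press it until the catch snaps and the lid is fully shut. Leave everything else on the bench where it is.

Things in the scene. Friction and masses are not known exactly. Their poses are not given: they have to be found in the camera images.
- case: open grey plastic accessory case with two black eyepieces in its foam, 130 mm (x) x 120 mm (y) x 60 mm high, walls 5 mm; it stands fixed on the bench. Origin: centre of its underside. Its x axis points from the catch side (front) to the hinge side; the lid is hinged along the upper edge of the +x side. The eyepieces' tops are 22 mm below the rim, the foam 35 mm below it
- case_mouth (a point): centre of the case's mouth at the height of the rim, 60 mm over the bench; axes as the case's
- lid_hinge (a point): middle of the lid's hinge line, on the rim of the case's +x side (65 mm from the case's middle, 60 mm over the bench); the hinge line runs along the case's y axis. The axes of this point turn with the lid: its -x axis points from the hinge to the lid's free edge, +z out of the lid's outer face
- lid_edge (a point): middle of the lid's free edge, on its outer face, 130 mm from the hinge line. The lid is a flat grey panel 132 mm long (from the hinge), 124 mm wide, 8 mm thick; a thumb tab 45 mm wide stands 16 mm out from the middle of the free edge, with a steel tongue 21 mm long below it. Shut, the lid lies flat with its outer face 68 mm over the bench
- lid (a joint): lid angle in rad: 0 shut and latched, grows as it opens, about 1.57 upright, at most 2.0. The stiff hinge (0.13 N m) about holds the 0.15 kg lid wherever it is left. A spring catch on the front resists from about 0.1 rad (roughly 8 to 13 N, pressing near the free edge), gives way at about 0.06 rad and then holds the lid shut
- clamp: wooden ring clamp (a slotted light wood bar with a narrow steel band near its middle and grey pads at one end), 160 mm long (x) x 30 mm wide (y) x 26 mm thick (z), about 0.1 kg, lying flat over the mouth of the case from wall to wall, roughly parallel to the hinge. Origin: centre of its underside, x along its length
- clamp_mid (a point): centre of the ring clamp, 13 mm above its underside; axes as the clamp's
- tray: empty shallow wooden tool tray, fixed, open at the top, 218 mm (x) x 110 mm (y) x 26 mm high, walls and floor 4 mm (inside 210 x 102 mm). Origin: centre of its underside, x along its length
- block: square steel bench block, 100 x 100 x 25 mm, loose, lying flat; bystander. It and the tray swap sides of the bench from start to start. Origin: centre of its underside
- graver: graver with a handle, 130 mm long, lying on the bench; bystander. Origin: on its underside, x axis towards the blade
- hammer: chasing hammer, 220 mm long, lying on the bench; bystander. Origin: on its underside, x axis towards the head
- jar: closed jar, 64 mm diameter, 80 mm tall; bystander. Origin: centre of its underside
- burs: round black bur stand, 68 mm diameter, 55 mm tall with its burs; bystander. Origin: centre of its underside
- mandrel: steel ring mandrel, a cone 170 mm tall standing on its 44 mm wide foot; bystander. Origin: centre of its underside
- wood_block: plain wooden block, 90 x 60 x 35 mm; bystander. Origin: centre of its underside

How it is judged:
By the outcome, as a careful person would: the job done as asked, in the order asked, and still so for the second after the job is handed in, with the robot touching nothing.
It also fails if it takes over 58 s, if anything falls off the work surface, if the arm or the gripper's body presses on something with over 40 N, if the wrist force passes 120 N, or if a joint passes its speed limit or range.

ROBOT

A 6-joint arm with a two-finger parallel gripper is mounted at the origin on the work surface. World frame = base frame: x ahead of the robot, y to its left, z up, the work surface at z = 0. Lengths are in m, angles in rad, forces in N, time in s.
With the tool pointing down it reaches from about 0.4 to 0.825 m from the base axis. Payload 7 kg.
Tool frame: the origin (TCP) lies midway between the tips of the shut fingers; the grasp point (between the pads) lies 19 mm behind it; z points along the fingers, y is the line along which they close (so a half turn about z gives the same grasp; the last joint's range is limited). The gripper opens to 85 mm and grips with 20 to 120 N. Pads are 22 mm wide; open, the fingers measure 114 mm over their backs; the gripper's body (76 mm by 85 mm) begins 54 mm behind the grasp point. The pads swing forward as they close: fully open they stand 13 mm farther back than shut.
Start: joints at [1.538, 0.359, 0.012, 0, -1.224, -0.288], TCP at [0.213, 0.641, 0.231] pointing down, gripper open.
Joint ranges: [-3.07, 3.07], [-1.43, 2.12], [-1.02, 1.25], [-3.03, 1.67], [-3.05, -0], [-3.03, 3.03]. Speed limits (rad/s): [2.39, 2.39, 3.01, 3.14, 3.14, 3.14].

INTERFACE

Orientations are given as a unit quaternion [w, x, y, z].
In Python, from station import arm gives the robot as it stands.
- The arm moves only by the tool jog_arm, never from a script. Its argument "increments" is one flat list of numbers, 4 for each row, row after row: the shift along the tool's x, y, z in mm, then the turn about the tool's z in degrees. A call has 1 to 12 rows; each row is the pose to reach, as a shift and turn from the pose commanded when the call began, along the tool's axes at that moment; what a row does not reach only later rows make up. A row lasts 1/10 s, in which the tool goes at most 50 mm and 8.59 degrees, less where a joint would pass 70% of its speed; a pose out of reach is approached as far as the arm can. A call with a gripper value outside its range is refused whole. "hand" is the closure, from -1 (fully open) to 1 (shut), set as the call begins (left out, the last holds). The fingers move at their own pace and stop on an object; "grip_force" is the grip in N (left out, the last holds). Time passes only in rows, so rows that repeat a pose let the fingers close. It gives the time, the measured TCP pose, the force, the opening and the grip force at its end, in the units of the state.
- arm.read_state(): the state, without advancing time (a new reading comes with each control period).
- arm.grab_frame(name): name is "scene" or "top" or "wrist"; returns a dict with "img" (384x512x3 uint8, red, green, blue), "K" (3x3 intrinsics, pixels), "xyz" and "attitude" of the camera in the world. Camera axes: x right, y up, looking along -z (the intrinsics and any distortion apply to the point x, -y, -z); pixel columns grow to the right and rows downward; lengths in m; the calibration is good to about 2 mm. The wrist camera is an equidistant fisheye: a pixel r from the principal point sees the ray r / f radians off the axis. A picture is of the moment at which its call begins. There is no depth.
- arm.hand_in(): hands the job in; it is judged then, once.
The state is a dict: "clock": time; "joint_pos": joint angles; "dq": joint speeds; "joint_torque": joint torques, N m; "ee_pos": TCP position; "ee_rot": TCP orientation; "force": force on the tool from outside, world axes, zero at the start; "ft_torque": the same for the moment, N m; "width": finger opening in m; "gripper_force": force on a finger pad.
Only numpy, scipy, OpenCV 4.12 (cv2) and the standard library are available. Lean on these libraries where they do the work, as an engineer would, in place of code of your own. Each camera call takes 0.05 s, during which the arm holds its last target. There are 200 camera calls.

## Working session

There is one attempt and no reset: what is moved stays moved. The work goes in short steps, Python scripts to look and compute and a tool call to move; the robot and the scene stay as the last step left them, time stands still between calls to the robot, and variables do not carry over. Pictures are saved under pics/ and viewed, at most 10 in all, crops included, and the job is handed in when it is done.

Besides the shell and the picture viewer there is one more tool, called after "Call:" as name(argument=value, ...) on one line, values as JSON. jog_arm: Moves the arm, as the interface text tells. Its arguments: {"type":"object","properties":{"increments":{"type":"array"},"hand":{"type":"number"},"grip_force":{"type":"number"}},"required":["increments"]}

```bash
ls; mkdir -p pics; python3 - <<'E'
from station import arm
import cv2,pickle
d={}
for n in ["scene","top"]:
    f=arm.grab_frame(n); d[n]=f
    cv2.imwrite(f"pics/{n}0.png",cv2.resize(f["img"][:,:,::-1],(800,600),interpolation=cv2.INTER_CUBIC))
    print(n,f["K"],f["xyz"],f["attitude"],[k for k in f])
pickle.dump(d,open("f0.pkl","wb"))
s=arm.read_state();print(s)
E
```

```text
pics
scene [[419.33640099   0.         248.17969405]
 [  0.         419.33640099 196.74334551]
 [  0.           0.           1.        ]] [1.11191295 0.10873498 0.95555795] [0.58649613 0.18542178 0.2362562  0.75221277] ['img', 'K', 'xyz', 'attitude']
top [[356.3730193    0.         259.59194695]
 [  0.         356.3730193  193.01109674]
 [  0.           0.           1.        ]] [ 0.374002   -0.03898841  0.89492641] [ 0.73534903  0.07706162 -0.06652033 -0.66999878] ['img', 'K', 'xyz', 'attitude']
{'clock': 0.1, 'joint_pos': array([ 1.53812614e+00,  3.59318979e-01,  1.11546875e-02, -2.81814639e-04,
       -1.22412458e+00, -2.88090283e-01]), 'dq': array([-0.00034442, -0.00081112,  0.00044737,  0.00054537, -0.00098884,
        0.00076447]), 'joint_torque': array([-1.73038923e-03, -5.84763765e+01,  2.94107956e+01,  6.95463181e+00,
       -3.13106102e-03,  2.96122082e-06]), 'ee_pos': array([0.21272455, 0.64014644, 0.23046163]), 'ee_rot': array([ 7.57068761e-04,  9.87158688e-01, -1.59740887e-01, -3.63622501e-05]), 'force': array([ 1.01593675, -1.163947  ,  0.79341336]), 'ft_torque': array([ 0.04875319, -0.03087537, -0.01203336]), 'gripper_force': 0.0, 'width': 0.08530100140227626}
```

View pics/scene0.png

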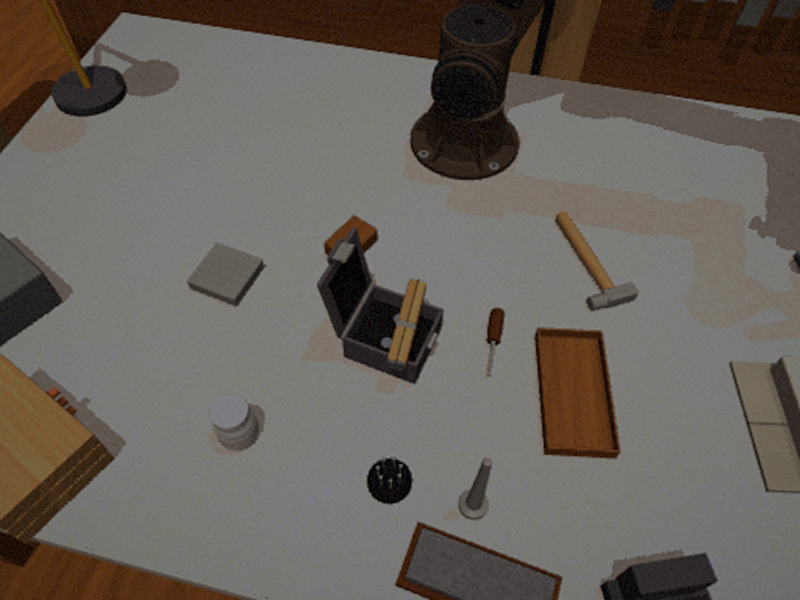

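View pics/top0.png

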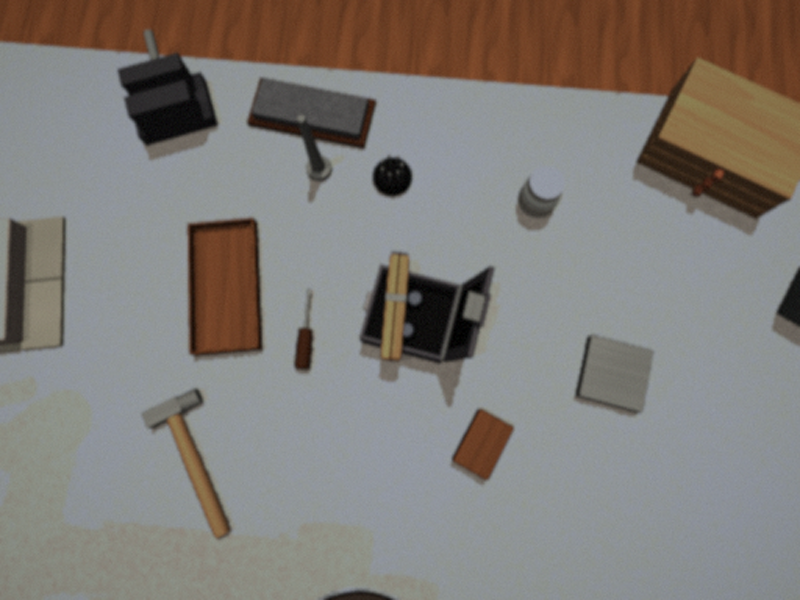

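Scene view: the case is at about (390,330) with its lid standing up on the left, the clamp across it, and the tray at (577,392). In the top view the case is at (420,312), clamp centre (396,306), tray (225,287) and graver (305,330), with the hinge side facing −y. I'll zoom in on the case in both views.

```bash
cat > h.py <<'E'
import numpy as np,cv2,pickle
from scipy.spatial.transform import Rotation as R
def rot(q): return R.from_quat(np.roll(q,-1)).as_matrix()
def plane(f,u,v,z):
    "pixel (native) -> world point at height z"
    d=np.linalg.inv(f["K"])@[u,v,1]; d=rot(f["attitude"])@(d*[1,-1,-1]); c=np.array(f["xyz"])
    return c+d*(z-c[2])/d[2]
def proj(f,p):
    q=(np.atleast_2d(p)-f["xyz"])@rot(f["attitude"])*[1,-1,-1]
    q=q@f["K"].T; return q[:,:2]/q[:,2:]
E
python3 - <<'E'
from h import *
d=pickle.load(open("f0.pkl","rb"))
t=d["top"]["img"][150:240,220:325,::-1]; s=d["scene"]["img"][140:250,195:290,::-1]
t=cv2.resize(t,None,fx=4,fy=4,interpolation=cv2.INTER_CUBIC); s=cv2.resize(s,None,fx=4,fy=4,interpolation=cv2.INTER_CUBIC)
c=np.zeros((440,800,3),np.uint8); c[:360,:420]=t; c[:,420:]=s
c=cv2.convertScaleAbs(c,alpha=1.6,beta=20); cv2.imwrite("pics/crop0.png",c)
f=d["top"]
for n,z,P in [("tray",.026,[(188,225),(256,219),(262,350),(191,355)]),("clamp",.086,[(389,252),(410,255),(402,360),(382,357)])]:
    p=np.array([plane(f,a/1.5625,b/1.5625,z) for a,b in P]); print(n,p.round(3).tolist(),p.mean(0),np.linalg.norm(p-np.roll(p,1,0),axis=1))
f=d["scene"]
for n,z,P in [("tray",.026,[(536,330),(603,331),(617,453),(546,452)]),("clamp",.086,[(414,279),(426,283),(406,362),(390,358)])]:
    p=np.array([plane(f,a/1.5625,b/1.5625,z) for a,b in P]); print(n,p.round(3).tolist(),p.mean(0),np.linalg.norm(p-np.roll(p,1,0),axis=1))
E
```

```text
tray [[0.647, 0.351, 0.026], [0.668, 0.241, 0.026], [0.455, 0.199, 0.026], [0.436, 0.309, 0.026]] [0.55156861 0.27498408 0.026     ] [0.21507894 0.11185006 0.21740678 0.11119166]
clamp [[0.614, 0.013, 0.086], [0.612, -0.019, 0.086], [0.453, -0.022, 0.086], [0.455, 0.008, 0.086]] [ 0.53365516 -0.00502641  0.086     ] [0.15906419 0.03208959 0.1588529  0.02941238]
tray [[0.465, 0.207, 0.026], [0.439, 0.317, 0.026], [0.656, 0.35, 0.026], [0.68, 0.247, 0.026]] [0.56001452 0.28015278 0.026     ] [0.21849241 0.11301952 0.21863046 0.10628911]
clamp [[0.455, -0.009, 0.086], [0.458, 0.012, 0.086], [0.614, 0.014, 0.086], [0.613, -0.011, 0.086]] [0.53512756 0.00143398 0.086     ] [0.15801543 0.02145121 0.15563088 0.02546789]
```

View pics/crop0.png

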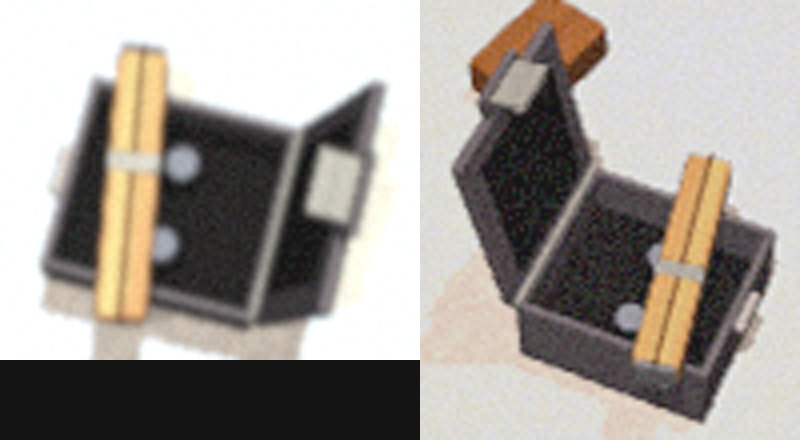

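```bash
cat > fit.py <<'E'
from h import *
from scipy.optimize import least_squares
d=pickle.load(open("f0.pkl","rb")); T=d["top"]; S=d["scene"]
def case(p):
    x,y,yaw,a=p
    rim=np.array([[-.065,.06,.06],[-.065,-.06,.06],[.065,-.06,.06],[.065,.06,.06]])
    l=R.from_euler("y",a).apply([[-.132,-.062,.004],[-.132,.062,.004]])+[.065,0,.06]
    return np.r_[rim,l]@R.from_euler("z",yaw).as_matrix().T+[x,y,0]
if __name__=="__main__":
    t=np.array([(96,80),(45,272),(250,325),(298,130),(325,312),(381,85)])/4+[220,150]
    s=np.array([(702,395),(776,232),(597,172),(520,305),(548,28),(455,168)]); s=(s-[420,0])/4+[195,140]
    fun=lambda p,k=slice(0,6):np.r_[proj(T,case(p))[k]-t[k],proj(S,case(p))[k]-s[k]].ravel()
    r=least_squares(fun,[.55,-.05,-1.6,1.6],loss="soft_l1"); print(r.x); print(fun(r.x).reshape(2,-1,2).round(1))
E
python3 fit.py
```

```text
[ 0.53155728 -0.02603805 -1.74112775  1.76963546]
[[[-1.2 -1.3]
  [-2.2 -1.9]
  [-0.1 -0.9]
  [ 0.3 -0.3]
  [-0.7  0.8]
  [-0.3 -0.8]]

 [[ 0.6 -4.8]
  [-0.3 -0.7]
  [-0.9 -1.8]
  [-1.5 -0.4]
  [-0.4 -2.2]
  [-0.5 -0.1]]]
```

```bash
cat >> h.py <<'E'
def delta(arm,p,yaw):
    "shift mm in tool axes and turn deg to world TCP p, tool-x yaw (tool down)"
    s=arm.read_state(); M=rot(s["ee_rot"]); y0=np.arctan2(M[1,0],M[0,0])
    dy=(yaw-y0+np.pi)%(2*np.pi)-np.pi
    print("state",s["clock"],s["ee_pos"].round(4),"yaw",y0.round(3),"tilt",M[:,2].round(3),"F",s["force"].round(1),"w",round(s["width"],4),"j6",s["joint_pos"][5].round(2))
    print("delta",(M.T@(np.array(p)-s["ee_pos"])*1000).round(1),"turn",np.degrees(-dy).round(1))
E
python3 -c "
from h import *
from station import arm
delta(arm,[.534,-.003,.20],.02)"
```

```text
state 0.1 [0.2127 0.6401 0.2305] yaw -0.321 tilt [-0.    -0.001 -1.   ] F [ 1.  -1.2  0.8] w 0.0853 j6 -0.29
delta [507.7 509.   31.3] turn -19.5
```

Call:
jog_arm(increments=[15,15,0,-2,45,45,0,-4,75,75,0,-6,105,105,0,-8,135,135,0,-10,165,165,0,-12,195,195,0,-14,225,225,0,-16,255,255,0,-18,285,285,0,-19.5,315,315,0,-19.5,345,345,0,-19.5], hand=-1)

```text
clock: 1.3
ee_pos: [0.4317, 0.2026, 0.2313]
ee_rot: [-0.0, 1.0, 0.01, -0.0]
force: [1.1, 0.4, 0.1]
width: 0.0857
gripper_force: 0.0
```

```bash
python3 -c "
from h import *
from station import arm
delta(arm,[.534,-.003,.20],.02)"
```

```text
state 1.3 [0.4317 0.2026 0.2313] yaw 0.02 tilt [-0.  0. -1.] F [1.1 0.4 0.1] w 0.0857 j6 0.74
delta [ 98.2 207.6  31.3] turn -0.0
```

Call:
jog_arm(increments=[20,42,0,0,40,84,0,0,60,126,5,0,80,168,15,0,92,195,25,0,98,208,31,0,98,208,31,0,98,208,31,0], hand=-0.3)

```text
clock: 2.1
ee_pos: [0.5333, -0.0015, 0.2001]
ee_rot: [0.0, 1.0, 0.009, -0.0]
force: [-0.3, 1.0, -0.4]
width: 0.0555
gripper_force: 0.0
```

```bash
python3 - <<'E'
from h import *
from station import arm
delta(arm,[.534,-.003,.20],.02)
f=arm.grab_frame("wrist"); pickle.dump(f,open("w1.pkl","wb"))
print(f["K"],f["xyz"],f["attitude"])
cv2.imwrite("pics/w1.png",cv2.convertScaleAbs(cv2.resize(f["img"][:,:,::-1],(800,600),interpolation=cv2.INTER_CUBIC),alpha=1.3,beta=10))
E
```

```text
state 2.1 [ 0.5333 -0.0015  0.2001] yaw 0.019 tilt [-0.001 -0.    -1.   ] F [-0.3  1.  -0.4] w 0.0555 j6 1.22
delta [0.7 1.5 0.1] turn -0.1
[[297.31863964   0.         258.69712016]
 [  0.         297.31863964 191.33328291]
 [  0.           0.           1.        ]] [6.09221100e-01 7.31461824e-05 3.43217754e-01] [ 0.70563639 -0.10774812  0.10625052 -0.69222717]
```

View pics/w1.png

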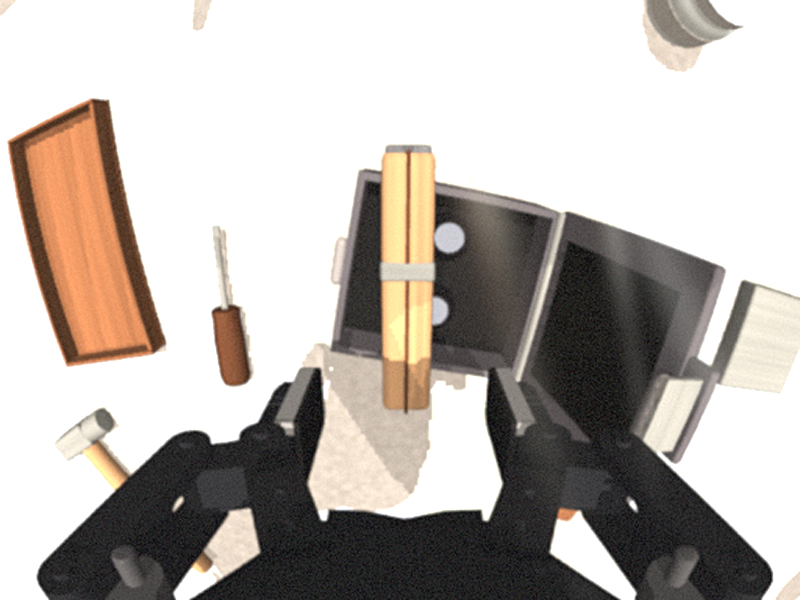

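The wrist view shows the clamp centred between the fingers, with its ends at (408,150) and (406,409), and the tray corners at left. I'll convert those points to positions.

```bash
cat >> h.py <<'E'
def fish(f,u,v,z):
    K=f["K"]; x,y=(u-K[0,2])/K[0,0],(v-K[1,2])/K[1,1]; r=np.hypot(x,y)+1e-9
    d=rot(f["attitude"])@np.array([x/r*np.sin(r),-y/r*np.sin(r),-np.cos(r)]); c=np.array(f["xyz"])
    return c+d*(z-c[2])/d[2]
E
python3 - <<'E'
from h import *
f=pickle.load(open("w1.pkl","rb"))
for n,z,P in [("tray",.026,[(10,142),(107,101),(165,347),(69,363)]),("clamp",.086,[(383,152),(434,152),(430,408),(384,407)]),("rim",.06,[(360,171),(333,348),(518,376),(558,211)])]:
    p=np.array([fish(f,a/1.5625,b/1.5625,z) for a,b in P]); m=p.mean(0); e=p[0]+p[1]-p[2]-p[3]
    print(n,p.round(3).tolist(),m.round(4),np.linalg.norm(p-np.roll(p,1,0),axis=1).round(3),"yaw",np.arctan2(e[1],e[0]).round(3))
E
```

```text
tray [[0.648, 0.349, 0.026], [0.665, 0.231, 0.026], [0.465, 0.194, 0.026], [0.441, 0.309, 0.026]] [0.5549 0.2706 0.026 ] [0.211 0.12  0.204 0.118] yaw 0.188
clamp [[0.612, 0.012, 0.086], [0.613, -0.016, 0.086], [0.456, -0.019, 0.086], [0.456, 0.01, 0.086]] [ 0.5342 -0.0032  0.086 ] [0.156 0.028 0.157 0.029] yaw 0.016
rim [[0.601, 0.027, 0.06], [0.485, 0.046, 0.06], [0.466, -0.082, 0.06], [0.581, -0.097, 0.06]] [ 0.5331 -0.0267  0.06  ] [0.126 0.117 0.129 0.116] yaw 1.414
```

Call:
jog_arm(increments=[1,1.5,25,0,1,1.5,60,0,1,1.5,90,0,1,1.5,110,0,1,1.5,122,0,1,1.5,130,0,1,1.5,136,0,1,1.5,140,0,1,1.5,140,0,1,1.5,140,0])

```text
clock: 3.15
ee_pos: [0.5349, -0.0031, 0.0608]
ee_rot: [-0.0, 1.0, 0.01, 0.0]
force: [0.4, 0.5, -0.1]
width: 0.0553
gripper_force: 0.0
```

Call:
jog_arm(increments=[0,0,0,0,0,0,0,0,0,0,0,0,0,0,0,0,0,0,0,0,0,0,0,0,0,0,0,0,0,0,0,0], hand=1, grip_force=30)

```text
clock: 3.95
ee_pos: [0.5349, -0.0032, 0.0609]
ee_rot: [-0.0, 1.0, 0.01, 0.0]
force: [-1.1, 0.3, 5.8]
width: 0.0298
gripper_force: 31.1
```

Call:
jog_arm(increments=[0,0,-4,0,0,0,-12,0,0,0,-25,0,0,0,-45,0,0,0,-65,0,0,0,-80,0,0,0,-90,0,0,0,-90,0])

```text
clock: 4.75
ee_pos: [0.5352, -0.003, 0.1518]
ee_rot: [-0.0, 1.0, 0.01, 0.001]
force: [0.7, 0.1, -1.7]
width: 0.0297
gripper_force: 30.3
```

```bash
python3 -c "
from h import *
from station import arm
delta(arm,[.556,.274,.12],.19)"
```

```text
state 4.75 [ 0.5352 -0.003   0.1518] yaw 0.02 tilt [ 0.002  0.001 -1.   ] F [ 0.7  0.1 -1.7] w 0.0297 j6 1.23
delta [  26.1 -276.5   32.1] turn -9.8
```

Call:
jog_arm(increments=[1,-10,0,0,4,-35,0,-1,7,-65,0,-2,10,-100,0,-4,13,-135,0,-5,16,-170,0,-6,19,-205,5,-8,22,-240,10,-9,25,-262,20,-10,26,-273,28,-10,26,-276,32,-10,26,-276,32,-10])

```text
clock: 5.95
ee_pos: [0.5544, 0.2725, 0.1168]
ee_rot: [0.001, 0.995, 0.097, -0.001]
force: [-0.4, -0.1, -1.3]
width: 0.0296
gripper_force: 30.3
```

```bash
python3 - <<'E'
from h import *
from station import arm
delta(arm,[.556,.274,.007],.19)
f=arm.grab_frame("wrist"); pickle.dump(f,open("w2.pkl","wb"))
cv2.imwrite("pics/w2.png",cv2.convertScaleAbs(cv2.resize(f["img"][:,:,::-1],(800,600),interpolation=cv2.INTER_CUBIC),alpha=1.3,beta=10))
E
```

```text
state 5.95 [0.5544 0.2725 0.1168] yaw 0.194 tilt [-0.002 -0.002 -1.   ] F [-0.4 -0.1 -1.3] w 0.0296 j6 0.99
delta [  2.2  -1.3 109.8] turn 0.2
```

View pics/w2.png

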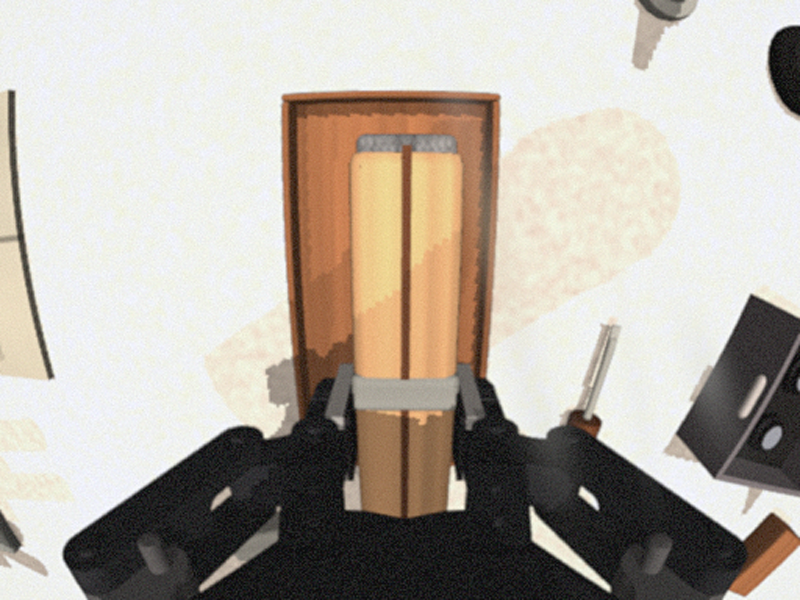

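The clamp is held over the tray and aligned with it. The tray's far edge spans (282–500, 96), so it sits a little left of the clamp. I'll measure the offset.

```bash
python3 - <<'E'
from h import *
from station import arm
f=pickle.load(open("w2.pkl","rb"))
p=np.array([fish(f,a/1.5625,b/1.5625,.026) for a,b in [(282,96),(500,96),(487,370),(297,370)]]); print(p.round(4))
e=p[0]-p[1]; w=np.linalg.norm(e); ax=np.array([-e[1],e[0],0])/w*-1; ax*=np.sign(ax[0]); m=(p[0]+p[1])/2-.109*ax
print(w,"yaw",np.arctan2(ax[1],ax[0]),"centre",m)
delta(arm,[m[0],m[1],.007],.19)
E
```

```text
[[0.6499 0.3542 0.026 ]
 [0.6701 0.2469 0.026 ]
 [0.5245 0.2192 0.026 ]
 [0.5034 0.325  0.026 ]]
0.1091910529075873 yaw 0.18535756536328554 centre [0.55287874 0.28042588 0.026     ]
state 6.0 [0.5548 0.2723 0.1177] yaw 0.193 tilt [-0.001 -0.001 -1.   ] F [-0.4 -0.3 -0.9] w 0.0295 j6 0.99
delta [-1.000e-01 -8.500e+00  1.107e+02] turn 0.2
```

Call:
jog_arm(increments=[0,-2,15,0,0,-5,40,0,0,-7,60,0,0,-7,78,0,0,-7,90,0,0,-7,98,0,0,-7,102,0,0,-7,105,0,0,-7,107,0,0,-7,107,0])

```text
clock: 7.0
ee_pos: [0.5539, 0.2803, 0.0116]
ee_rot: [-0.0, 0.995, 0.097, 0.0]
force: [-0.3, -0.2, -1.4]
width: 0.0293
gripper_force: 30.3
```

Call:
jog_arm(increments=[0,0,1,0,0,0,1,0,0,0,2,0,0,0,2,0,0,0,3,0,0,0,3,0,0,0,4,0,0,0,4,0])

```text
clock: 7.8
ee_pos: [0.5537, 0.2801, 0.0072]
ee_rot: [0.0, 0.995, 0.097, -0.0]
force: [0.2, -0.4, -0.0]
width: 0.0293
gripper_force: 30.3
```

Force just beginning to rise; I'll go down a little more until contact is clear.

Call:
jog_arm(increments=[0,0,1,0,0,0,1,0,0,0,2,0,0,0,2,0,0,0,2,0])

```text
clock: 8.3
ee_pos: [0.5538, 0.2802, 0.0053]
ee_rot: [0.0, 0.995, 0.097, -0.0]
force: [-0.0, 0.6, -1.2]
width: 0.0294
gripper_force: 30.3
```

Call:
jog_arm(increments=[0,0,0.7,0,0,0,1,0,0,0,1.5,0,0,0,1.5,0,0,0,1.5,0])

```text
clock: 8.8
ee_pos: [0.5539, 0.2802, 0.0049]
ee_rot: [-0.0, 0.995, 0.097, 0.0]
force: [-4.0, -0.6, 8.6]
width: 0.0296
gripper_force: 31.5
```

Call:
jog_arm(increments=[0,0,-0.5,0,0,0,-0.5,0,0,0,-0.5,0,0,0,-0.5,0,0,0,-0.5,0,0,0,-0.5,0], hand=-0.2)

```text
clock: 9.4
ee_pos: [0.5538, 0.2801, 0.0042]
ee_rot: [0.0, 0.995, 0.097, -0.0]
force: [-0.0, -0.2, -0.3]
width: 0.0511
gripper_force: 0.0
```

Call:
jog_arm(increments=[0,0,-5,0,0,0,-15,0,0,0,-35,0,0,0,-65,0,0,0,-105,0,0,0,-150,0,0,0,-195,0,0,0,-230,0,0,0,-250,0,0,0,-250,0,0,0,-250,0])

```text
clock: 10.5
ee_pos: [0.5536, 0.2801, 0.2554]
ee_rot: [-0.001, 0.995, 0.097, 0.001]
force: [1.2, 0.1, -1.1]
width: 0.051
gripper_force: 0.0
```

```bash
python3 - <<'E'
from h import *
from station import arm
delta(arm,[.532,-.02,.26],-0.17)
f=arm.grab_frame("wrist"); g=arm.grab_frame("top"); pickle.dump(g,open("t3.pkl","wb"))
a=cv2.resize(f["img"][:,:,::-1],(400,300)); b=cv2.resize(g["img"][:,:,::-1][130:250,100:340],(800,400)); b=cv2.resize(b,(600,300)); c=cv2.vconcat([cv2.copyMakeBorder(a,0,0,0,200,0),b])
cv2.imwrite("pics/c3.png",cv2.convertScaleAbs(c,alpha=1.4,beta=10))
E
```

```text
state 10.5 [0.5536 0.2801 0.2554] yaw 0.194 tilt [ 0.001  0.001 -1.   ] F [ 1.2  0.1 -1.1] w 0.051 j6 0.98
delta [-79.1 290.3  -5.1] turn 20.9
```

View pics/c3.png

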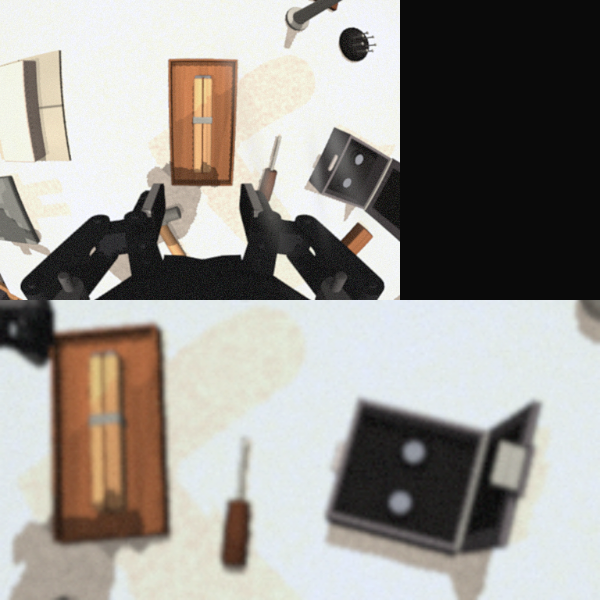

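The clamp lies flat and centred in the tray, clear of its walls. The case is empty apart from the eyepieces, and the lid still stands open. Next the closed gripper goes behind the lid.

```bash
cat >> h.py <<'E'
C=np.array([.532,-.0265]); YAW=-1.735; EX=np.array([np.cos(YAW),np.sin(YAW)]); H=C+.065*EX
def at(X,Z): return np.r_[H+X*EX,.06+Z]
E
python3 -c "
from h import *
from station import arm
print(at(.075,.195)); delta(arm,at(.075,.195),YAW)"
```

```text
[ 0.50911465 -0.16461684  0.255     ]
state 10.6 [0.5532 0.2798 0.2536] yaw 0.194 tilt [-0.001 -0.001 -1.   ] F [-0.7  0.1 -0.4] w 0.0513 j6 0.98
delta [-128.9  427.6   -1.1] turn 110.5
```

Call:
jog_arm(increments=[-4,15,0,6,-14,45,0,14,-24,80,0,22,-34,115,0,30,-44,150,0,38,-55,185,0,46,-66,220,0,54,-77,255,0,62,-88,290,0,70,-98,325,0,78,-108,360,0,86,-118,390,0,94], hand=1)

```text
clock: 11.8
ee_pos: [0.5123, -0.127, 0.2533]
ee_rot: [0.001, 0.748, -0.664, -0.001]
force: [0.9, -1.4, 0.3]
width: 0.0002
gripper_force: 0.0
```

```bash
python3 -c "
from h import *
from station import arm
delta(arm,at(.075,.195),YAW)"
```

```text
state 11.8 [ 0.5123 -0.127   0.2533] yaw -1.453 tilt [-0.002 -0.    -1.   ] F [ 0.9 -1.4  0.3] w 0.0002 j6 -0.01
delta [37.   7.6 -1.7] turn 16.2
```

Call:
jog_arm(increments=[15,3,0,8,30,6,0,16,37,7,0,16.5,37,7,0,16.5,37,7,0,16.5])

```text
clock: 12.3
ee_pos: [0.5108, -0.1625, 0.2538]
ee_rot: [-0.0, -0.648, 0.762, 0.0]
force: [-0.3, 0.6, 0.5]
width: -0.0002
gripper_force: 0.0
```

```bash
python3 - <<'E'
from h import *
from station import arm
delta(arm,at(.075,.105),YAW)
f=arm.grab_frame("scene");b=f["img"][:,:,::-1][90:270,160:400]
cv2.imwrite("pics/s4.png",cv2.convertScaleAbs(cv2.resize(b,(800,600),interpolation=cv2.INTER_CUBIC),alpha=1.4,beta=10))
E
```

```text
state 12.3 [ 0.5108 -0.1625  0.2538] yaw -1.732 tilt [-0.001  0.    -1.   ] F [-0.3  0.6  0.5] w -0.0002 j6 -0.22
delta [ 2.3  1.2 88.8] turn 0.2
```

View pics/s4.png

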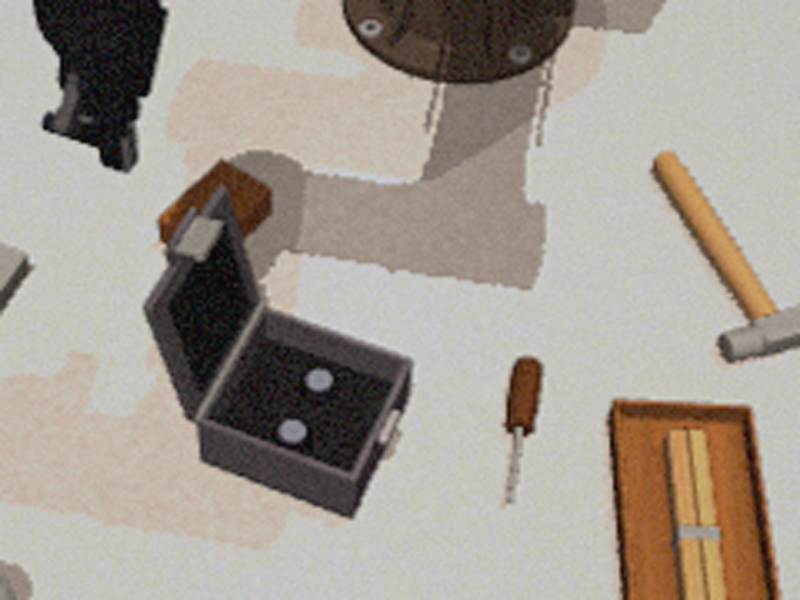

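Call:
jog_arm(increments=[2,1,15,0,2,1,40,0,2,1,65,0,2,1,82,0,2,1,89,0,2,1,89,0,2,1,89,0])

```text
clock: 13.05
ee_pos: [0.5102, -0.1644, 0.1662]
ee_rot: [0.0, -0.647, 0.762, -0.0]
force: [-0.3, -0.4, 1.6]
width: -0.0001
gripper_force: 0.0
```

```bash
cat > arc.py <<'E'
import sys
from h import *
from station import arm
s=arm.read_state(); p=s["ee_pos"]; X=(p[:2]-H)@EX; Z=p[2]-.06; M=rot(s["ee_rot"])
delta(arm,p,YAW); print("X",round(X*1e3,1),"Z",round(Z*1e3,1))
r=float(sys.argv[1])
for a in np.array(sys.argv[2:],float):
    q=at(-r*np.cos(a)+.008*np.sin(a)+.011, r*np.sin(a)+.008*np.cos(a)); print(a,(M.T@(q-p)*1000).round(1))
E
python3 arc.py .11 1.77 1.65 1.55 1.45 1.35 1.25 1.15 1.05 .95 .85 .75 .65 .55 .45 .35 .25 .15
```

```text
state 13.05 [ 0.5102 -0.1644  0.1662] yaw -1.733 tilt [ 0.001 -0.    -1.   ] F [-0.3 -0.4  1.6] w -0.0001 j6 -0.22
delta [0. 0. 0.] turn 0.1
X 74.6 Z 106.2
1.77 [-34.    1.   -0.1]
1.65 [-47.    1.   -2.9]
1.55 [-57.9   0.9  -4. ]
1.45 [-69.    0.9  -4. ]
1.35 [-79.9   0.9  -2.9]
1.25 [-90.7   0.9  -0.8]
1.15 [-101.3    0.9    2.5]
1.05 [-111.4    0.9    6.7]
0.95 [-121.1    0.8   12. ]
0.85 [-130.2    0.8   18.2]
0.75 [-138.7    0.8   25.3]
0.65 [-146.4    0.8   33.2]
0.55 [-153.2    0.8   41.8]
0.45 [-159.2    0.8   51.1]
0.35 [-164.2    0.8   60.9]
0.25 [-168.3    0.8   71.2]
0.15 [-171.2    0.8   81.8]
```

Call:
jog_arm(increments=[-8,1,0,0,-18,1,0,0,-28,1,0,0,-38,1,-1,0,-47,1,-3,0,-58,1,-4,0,-69,1,-4,0,-80,1,-3,0,-91,1,-1,0,-101,1,2.5,0,-101,1,2.5,0])

```text
clock: 14.15
ee_pos: [0.5248, -0.0636, 0.162]
ee_rot: [-0.0, -0.647, 0.762, 0.0]
force: [-0.5, 0.4, -0.6]
width: 0.0003
gripper_force: 0.0
```

```bash
python3 arc.py .11 1.05 .95 .85 .75 .65 .55 .45 .35 .25 .15; python3 - <<'E'
from h import *
from station import arm
f=arm.grab_frame("scene");b=f["img"][:,:,::-1][90:270,160:400]
cv2.imwrite("pics/s5.png",cv2.convertScaleAbs(cv2.resize(b,(800,600),interpolation=cv2.INTER_CUBIC),alpha=1.4,beta=10))
E
```

```text
state 14.15 [ 0.5248 -0.0636  0.162 ] yaw -1.733 tilt [-0.001  0.    -1.   ] F [-0.5  0.4 -0.6] w 0.0003 j6 -0.41
delta [0. 0. 0.] turn 0.1
X -27.2 Z 102.0
1.05 [-9.6 -1.   2.6]
0.95 [-19.2  -1.1   7.8]
0.85 [-28.4  -1.1  14.1]
0.75 [-36.8  -1.1  21.1]
0.65 [-44.5  -1.1  29. ]
0.55 [-51.4  -1.2  37.7]
0.45 [-57.3  -1.2  46.9]
0.35 [-62.4  -1.2  56.7]
0.25 [-66.4  -1.2  67. ]
0.15 [-69.3  -1.2  77.6]
```

View pics/s5.png

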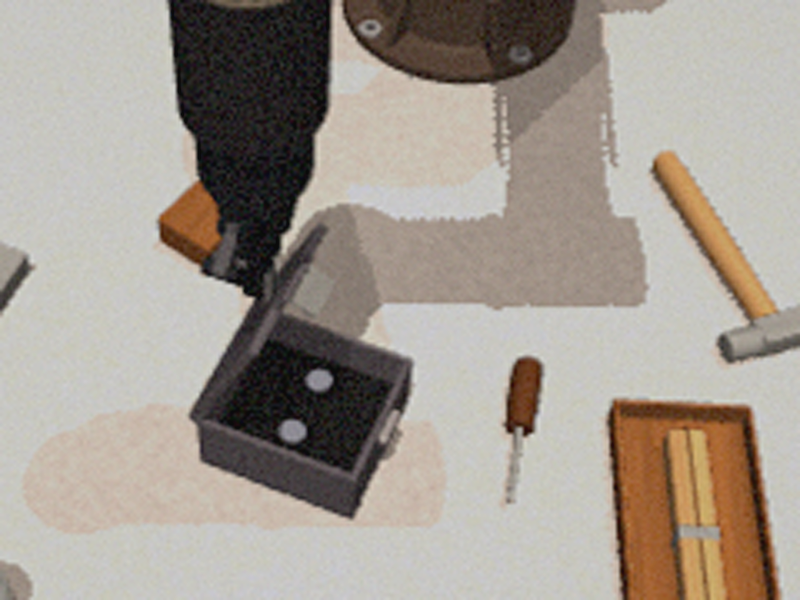

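The lid is following the fingertip and is now about 65° open, with its free edge near (325,225). I'll continue along the arc.

Call:
jog_arm(increments=[-9.5,0,2.5,0,-19,0,8,0,-28,0,14,0,-37,0,21,0,-44.5,0,29,0,-51,0,38,0,-57,0,47,0,-62,0,57,0,-66,0,67,0,-68,0,72,0,-68,0,72,0])

```text
clock: 15.3
ee_pos: [0.5355, 0.0022, 0.0897]
ee_rot: [-0.001, -0.647, 0.763, 0.0]
force: [0.2, 0.5, -0.3]
width: 0.0002
gripper_force: 0.0
```

```bash
python3 arc.py .118 .2 .15 .1 .05 0 -.02
```

```text
state 15.3 [0.5355 0.0022 0.0897] yaw -1.734 tilt [-0.002 -0.001 -1.   ] F [ 0.2  0.5 -0.3] w 0.0002 j6 -0.53
delta [0. 0. 0.] turn 0.0
X -93.9 Z 29.7
0.2 [-9.2 -1.3 -1.6]
0.15 [-10.6  -1.3   4.1]
0.1 [-11.8  -1.3   9.9]
0.05 [-12.6  -1.3  15.8]
0.0 [-13.2  -1.3  21.7]
-0.02 [-13.3  -1.3  24. ]
```

Call:
jog_arm(increments=[-4,0,-5,0,-10,0,-6,0,-16,0,-4,0,-18,0,0,0,-18,0,4,0,-18,0,7,0,-18,0,10,0,-18,0,12,0,-18,0,14,0,-18,0,15,0,-18,0,16,0,-18,0,16,0])

```text
clock: 16.5
ee_pos: [0.5392, 0.0202, 0.075]
ee_rot: [0.0, -0.647, 0.763, -0.0]
force: [-1.3, 1.9, 3.2]
width: -0.0002
gripper_force: 1.4
```

Call:
jog_arm(increments=[0,0,1,0,0,0,2,0,0,0,3,0,0,0,4,0,0,0,5,0,0,0,5,0])

```text
clock: 17.1
ee_pos: [0.5385, 0.0196, 0.0693]
ee_rot: [-0.001, -0.647, 0.763, 0.0]
force: [-0.1, 0.2, -0.1]
width: 0.0002
gripper_force: 0.0
```

Call:
jog_arm(increments=[0,0,0.7,0,0,0,1.4,0,0,0,2,0,0,0,2.5,0,0,0,3,0,0,0,3,0])

```text
clock: 17.7
ee_pos: [0.5391, 0.0199, 0.0678]
ee_rot: [0.0, -0.647, 0.762, -0.0]
force: [-3.5, 0.2, 11.0]
width: -0.0005
gripper_force: 5.6
```

Call:
jog_arm(increments=[0,0,0.7,0,0,0,1.4,0,0,0,2,0,0,0,2,0])

```text
clock: 18.1
ee_pos: [0.5392, 0.0199, 0.0674]
ee_rot: [0.0, -0.647, 0.762, -0.001]
force: [-10.6, 0.8, 26.6]
width: 0.0002
gripper_force: 13.6
```

Call:
jog_arm(increments=[0,0,-3,0,0,0,-8,0,0,0,-20,0,0,0,-45,0,0,0,-80,0,0,0,-120,0,0,0,-150,0,0,0,-170,0,0,0,-180,0,0,0,-180,0,0,0,-180,0])

```text
clock: 19.2
ee_pos: [0.5385, 0.0199, 0.2438]
ee_rot: [-0.001, -0.647, 0.763, 0.0]
force: [-0.2, -0.1, -0.2]
width: 0.0003
gripper_force: 0.0
```

```bash
python3 - <<'E'
from h import *
from station import arm
s=arm.read_state(); print(s["clock"],s["ee_pos"],s["force"])
f=arm.grab_frame("scene");b=f["img"][:,:,::-1][90:330,120:440]
cv2.imwrite("pics/s6.png",cv2.convertScaleAbs(cv2.resize(b,(800,600),interpolation=cv2.INTER_CUBIC),alpha=1.4,beta=10))
E
```

```text
19.2 [0.53847803 0.01993354 0.24383695] [-0.22775475 -0.07213351 -0.18956018]
```

View pics/s6.png

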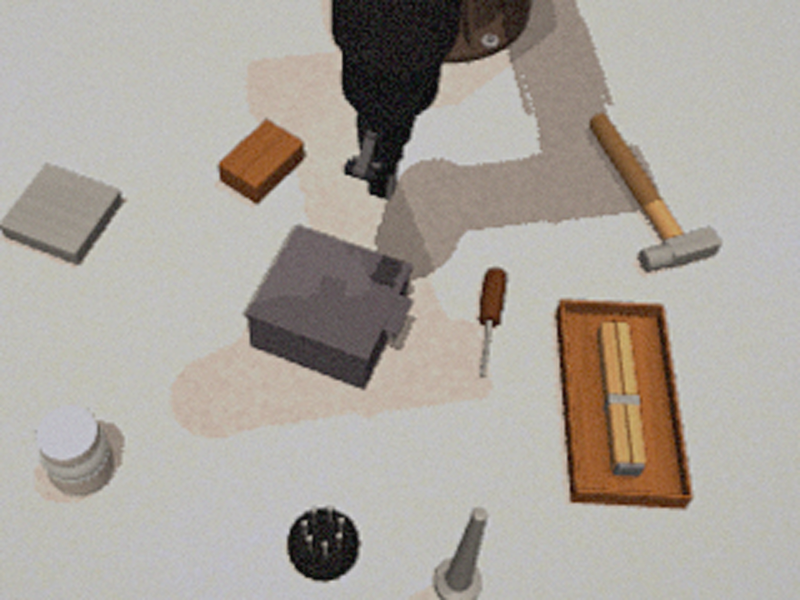

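The lid lies flat and shut at (330,300), the clamp lies in the tray at (622,397), and the bystanders haven't moved. The gripper is clear of everything, so I'm handing in.

```bash
python3 -c "
from station import arm
print(arm.hand_in())"
```

```text
the job is handed in; nothing more can be done
None
```

The ring clamp lies flat in the tool tray, the case lid is shut with its catch snapped, nothing else on the bench appears to have moved, and I handed the job in at about 19 s of the 58 s allowed.

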